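# Lock a mandrel in the bench cradle with its bayonet keeper

## Robot

A 7-joint arm with a two-finger parallel gripper is mounted at the origin on a cart in front of the work surface, level with it; the furniture and walls round the work are solid. World frame = base frame: x ahead of the robot, y to its left, z up, the work surface at z = 0. Lengths are in m, angles in rad, forces in N, time in s.
With the tool pointing down it reaches from about 0.425 to 0.925 m from the base axis. Payload 6.8 kg.
Tool frame: the origin (TCP) lies on the mounting face of the last link; the fingertips stand 173 mm ahead of it and the grasp point (between the pads) lies 155 mm ahead of it; y points along the fingers, x is the direction in which the jaws open and shut, and the axes are right-handed (so a half turn about y gives the same grasp; the last joint's range is limited). The gripper opens to 85 mm and grips with 20 to 120 N. Pads are 22 mm wide; open, the fingers measure 114 mm over their backs; the gripper's body (76 mm by 85 mm) begins 54 mm behind the grasp point. The pads swing forward as they close: fully open they stand 13 mm farther back than shut.
Start: joints at [1.144, 0.477, 0.022, 1.555, -0.011, 1.109, -0.083], TCP at [0.212, -0.641, 0.405] pointing down, gripper open.
Joint ranges: [-2.96, 2.96], [-0.34, 2.1], [-1.41, 1.46], [0.24, 2.44], [-1.37, 4.51], [0.17, 1.92], [-2.96, 2.96]. Speed limits (rad/s): [2.39, 2.39, 3.14, 3.14, 3.14, 3.14, 3.14].

## Interface

Orientations are given as a rotation vector (axis times angle).
In Python, from bench import r gives the robot as it stands.
- The arm moves only by the tool step_arm, never from a script. Its arguments are lists of equal length, an entry for each row: "xyz": the shift along the tool's x, y, z scaled (see below), a list of three; "rotation": the turn, a rotation vector about the tool's x, y, z scaled (see below), a list of three. A call has 1 to 20 rows; each row is the pose to reach, as a shift and turn from the pose measured when the call began, along the tool's axes at that moment; what a row does not reach only later rows make up. The controller multiplies each number of a shift by 30 cm and each number of a turn by 90 degrees. A row lasts 1/8 s, in which the tool goes at most 62.5 mm and 10.7 degrees, less where a joint would pass 70% of its speed; a pose out of reach is approached as far as the arm can. A call with a number of a shift or a turn outside -1 to 1 is refused whole. A call with a gripper value outside its range is refused whole. "grip" is the closure, from 0 (fully open) to 1 (shut), set as the call begins (left out, the last holds). The fingers move at their own pace and stop on an object; "force" is the grip in N (left out, the last holds). Time passes only in rows, so rows that repeat a pose let the fingers close. It gives the time, the measured TCP pose, the force and the opening at its end, in the units of the state.
- r.get_obs(): the state, without advancing time (a new reading comes with each control period).
- r.grab_frame(name): name is "scene" or "side" or "wrist"; returns a dict with "pixels" (480x640x3 uint8, red, green, blue), "fx", "fy", "cx", "cy" (pixels), "dist_coeffs" ([k1, k2, p1, p2, k3] as OpenCV has them; the pictures are not rectified), "position" and "attitude" of the camera in the world; the wrist camera has in their place "mount" (4x4, takes a point from camera to tool coordinates, whose origin is the TCP and whose axes are the tool frame's). Camera axes: x right, y down, z forward; pixel columns grow to the right and rows downward; lengths in m; the calibration is good to about 2 mm. A picture is of the moment at which its call begins: read the wrist's pose just before it. There is no depth.
- r.hand_in(): hands the job in, once; it reports no verdict.
The state is a dict: "clock": time; "joints": joint angles; "qvel": joint speeds; "tau": joint torques, N m; "tcp_pos": TCP position; "orientation": TCP orientation; "contact_force": force on the tool from outside, world axes, zero at the start; "moment": the same for the moment, N m; "grip_width": finger opening in m.
Only numpy, scipy, OpenCV 4.12 (cv2) and the standard library are available. Lean on these libraries where they do the work, as an engineer would, in place of code of your own. Each camera call takes 0.05 s, during which the arm holds its last target.

## Task

Lay the loose steel mandrel across both V notches of the cradle, roughly centred along it, and let go. Then press the keeper down against its spring by its finger cup, swing it a quarter turn until its toe lies across the mandrel, and let it spring up into its locking notch. Leave the white magnesia block and the salve tin where they are.

Things in the scene. Friction and masses are not known exactly. Their poses are not given: they have to be found in the camera images.
- mandrel: Plain round steel bar, 30 mm diameter, 160 mm long, 0.2 to 0.42 kg, with bevelled ends and one shallow groove round it; both ends serve alike. It starts lying loose on the bench and rolls easily. Origin on its surface, below its middle at the start (it turns as the bar rolls); its y axis runs along the bar.
- mandrel_mid (a point): Centre of the mandrel, on its axis, 15 mm above the bench while it lies there.
- cradle: Fixed fixture: dark base plate 10 mm thick, from x = -73 to +36 and y = -75 to +85 mm; on it two aluminium V blocks (62 mm along x, 14 mm along y, 44 mm high, 45 degree flanks) at y = -50 and y = +25 mm, with a clear gap for fingers between them (y = -43 to +18 mm). Origin at bench level under the middle of the seated mandrel; y along the seated mandrel, x to the robot's right, z up.
- cradle_seat (a point): Where the mandrel's centre belongs when it lies in both V notches, along the cradle's y: cradle x = 0, y = 0, z = 40 mm. (Beware: a fixed upright lamp post, 40 mm thick and 0.9 m tall, stands on the bench 0.33 m ahead of the robot's base axis and 0.11 m to its left. All the work lies to the right of it; an arm that starts to its left must be folded in to swing past it.)
- collar_axis (a point): Top of the round aluminium bayonet collar (48 mm diameter, 54 mm high) that stands on the cradle at x = -45, y = +48 mm and carries the keeper; on the vertical axis that the keeper slides along and turns about.
- cup_floor (a point): Middle of the floor of the keeper's finger cup, 81 mm above the bench at the start. The keeper is a dark V-shaped lever on the collar; this arm ends in a round cup (52 mm inside, 60 outside, rim 10 mm high), 60 mm from the turning axis and 50 degrees from the other arm. Shut fingertips in it can press and sweep the keeper. Parked, it lies at cradle x = -91, y = +87 mm; locked, at x = -6, y = +94 mm.
- toe_tip (a point): End of the toe, the keeper's other arm (flat bar 18 mm wide, 8 mm thick, reaching 73 mm from the axis), at its underside: 73 mm above the bench while the keeper is up. It starts pointing to the cradle's +y and after the quarter turn points to +x, across the seated mandrel, whose top is at 55 mm.
- keeper_stem (a joint): How far the keeper is pressed down, m: 0 up, 0.016 fully down. The spring pushes back with about 5 N at 0 and 9.5 N fully down. It can be turned only while pressed past 0.011; released at the end of the turn it springs up to about 0.008 into the locking notch.
- keeper_turn (a joint): Turn of the keeper about the collar's vertical axis, rad: 0 at the start, growing clockwise seen from above, stop at 1.571. The locking notch takes the pin from about 1.45 on. Released before that, it stays unlocked.
- magnesia_block: Bystander: whitish block 67 x 41 x 27 mm, loose beyond the cradle; origin under its middle.
- salve_tin: Bystander: round tin with white ribbed lid, 64 mm diameter, 56 mm high, loose right of the magnesia block; origin under its middle.
There are look-alikes about, which are no part of the job. There is more than one size of the mandrel; the job needs the largest.

How it is judged:
On the way:
1. the mandrel lies in both V notches, released and at rest, with the keeper not yet turned (x of mandrel_mid in the frame of cradle between -0.006 and 0.006 m and y of mandrel_mid in the frame of cradle between -0.02 and 0.02 m and z of mandrel_mid in the frame of cradle between 0.035 and 0.046 m and angle between the y axis of mandrel and the y axis of cradle, either way round below 0.1 rad and linear speed of mandrel below 0.02 m/s and angular speed of mandrel below 0.3 rad/s and contact force between the fingers and mandrel below 0.2 N and value of joint keeper_turn below 0.3 rad), for 0.2 s.
At the end, for the whole second after the job is handed in: The mandrel lies at rest in both V notches (axis within 6 mm of the seat sideways, within 35 to 46 mm height, within 20 mm of centred along the cradle, aligned within 0.10 rad), and the keeper is locked: turned more than 1.40 rad and sprung up into its notch (pressed-in value between 5 and 10.5 mm) (x of mandrel_mid in the frame of cradle between -0.006 and 0.006 m and y of mandrel_mid in the frame of cradle between -0.02 and 0.02 m and z of mandrel_mid in the frame of cradle between 0.035 and 0.046 m and angle between the y axis of mandrel and the y axis of cradle, either way round below 0.1 rad and linear speed of mandrel below 0.02 m/s and angular speed of mandrel below 0.3 rad/s and value of joint keeper_turn above 1.4 rad and value of joint keeper_stem between 0.005 and 0.0105 m); the robot touches nothing.
It fails at once if the magnesia block is shoved more than 30 mm (distance of magnesia_block from where it was at the start of the episode above 0.03 m).
It fails at once if the salve tin is shoved more than 30 mm (distance of salve_tin from where it was at the start of the episode above 0.03 m).
It also fails if it takes over 58 s, if anything falls off the work surface, if the arm or the gripper's body presses on something with over 40 N, if the wrist force passes 120 N, or if a joint passes its speed limit or range.

## Working session

There is one attempt and no reset: what is moved stays moved. The work goes in short steps, Python scripts to look and compute and a tool call to move; the robot and the scene stay as the last step left them, time stands still between calls to the robot, and variables do not carry over. Pictures are saved under pics/ and viewed, and the job is handed in when it is done.

Besides the shell and the picture viewer there is one more tool, called after "Emit:" in YAML: its name, and indented under it one key for each argument. step_arm: Moves the arm, as the interface text tells. Its arguments: {"type":"object","properties":{"xyz":{"type":"array"},"rotation":{"type":"array"},"grip":{"type":"number"},"force":{"type":"number"}},"required":["xyz","rotation"]}

```bash
mkdir -p pics; ls
cat > h.py <<'E'
import numpy as np,cv2
from bench import r
from scipy.spatial.transform import Rotation as R
def save(n,f): cv2.imwrite(f'pics/{n}.png',f['pixels'][:,:,::-1])
E
python3 - <<'E'
from h import *
o=r.get_obs();print(o)
import pickle
for n in ['scene','side','wrist']:
    o=r.get_obs();f=r.grab_frame(n);save(n+'0',f)
    pickle.dump((o,f),open(n+'0.pkl','wb'));print({k:v for k,v in f.items() if k!='pixels'})
E
```

```text
pics
{'clock': 0.0, 'joints': array([ 1.14389124,  0.4777898 ,  0.02234128,  1.55642592, -0.01150947,
        1.10929658, -0.08309235]), 'qvel': array([ 0.00127519, -0.00155746,  0.00196991,  0.00091099,  0.00250662,
        0.00064682, -0.00047989]), 'tau': array([ 1.45333115e-04, -5.96466243e+01,  1.60795636e+00, -2.81203330e+01,
        1.25000841e-02,  9.16193094e-03, -9.32636027e-06]), 'tcp_pos': array([ 0.21149212, -0.6407297 ,  0.40374314]), 'orientation': array([-1.34235617,  0.97232586, -0.96980419]), 'contact_force': array([ 0.19551854, -0.71869522, -0.31849643]), 'moment': array([-0.01459132, -0.0484656 ,  0.01509492]), 'grip_width': 0.08583640132907014}
{'fx': 510.18354214955895, 'fy': 510.18354214955895, 'cx': 316.60718941828105, 'cy': 242.56758832833515, 'dist_coeffs': array([-0.13484643,  0.        ,  0.        ,  0.        ,  0.        ]), 'position': array([0.2382071, 0.3653157, 0.7575043]), 'attitude': array([-0.79157533,  2.55947943, -1.13876008])}
{'fx': 482.4254260130956, 'fy': 482.4254260130956, 'cx': 324.0303835120441, 'cy': 237.49593774258835, 'dist_coeffs': array([-0.02376234,  0.        ,  0.        ,  0.        ,  0.        ]), 'position': array([ 0.43604682, -0.89426072,  0.62617855]), 'attitude': array([-2.24344616,  0.35117355, -0.18986444])}
{'fx': 338.9764408781106, 'fy': 338.9764408781106, 'cx': 319.84236795967564, 'cy': 232.12424754784817, 'dist_coeffs': array([-0.05737303,  0.        ,  0.        ,  0.        ,  0.        ]), 'mount': array([[ 9.99999833e-01,  1.80927053e-04,  5.49206298e-04,
         1.47686631e-04],
       [-4.78392152e-04, -2.74657150e-01,  9.61542106e-01,
         3.13133012e-02],
       [ 3.24812416e-04, -9.61542208e-01, -2.74657017e-01,
         6.87233694e-02],
       [ 0.00000000e+00,  0.00000000e+00,  0.00000000e+00,
         1.00000000e+00]])}
```

View pics/scene0.png

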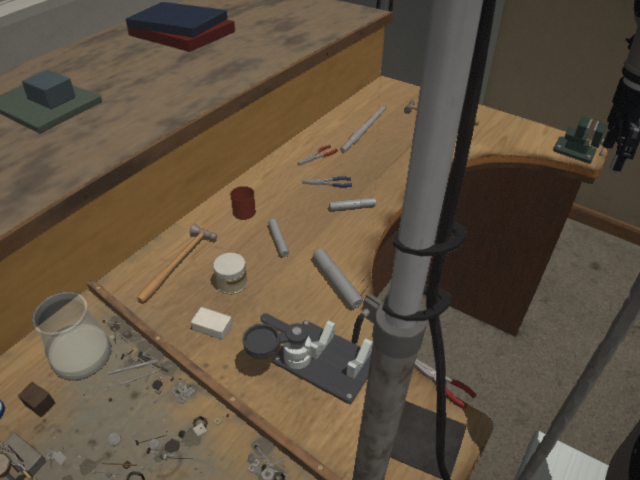

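View pics/side0.png

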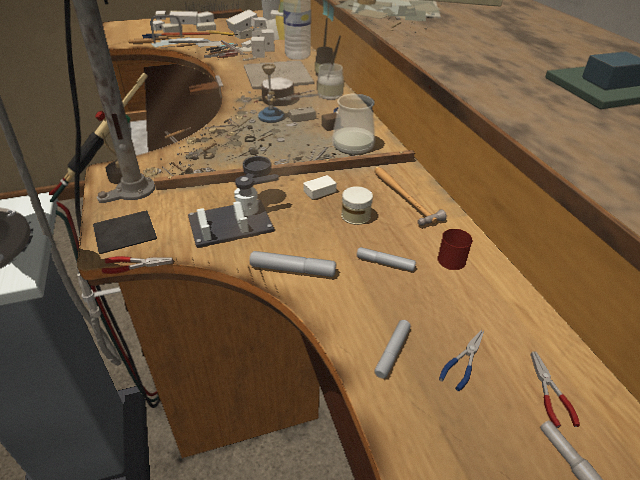

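View pics/wrist0.png

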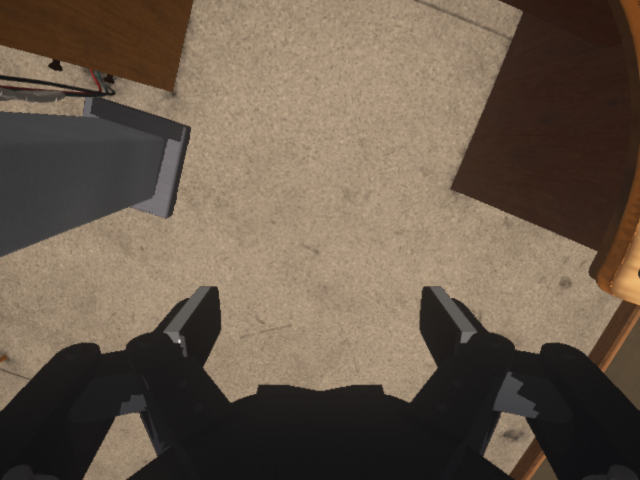

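```bash
cat >> h.py <<'E'
import pickle
def rays(f,px,o=None):
    K=np.array([[f['fx'],0,f['cx']],[0,f['fy'],f['cy']],[0,0,1]])
    u=cv2.undistortPoints(np.array(px,float).reshape(-1,1,2),K,f['dist_coeffs']).reshape(-1,2)
    d=np.c_[u,np.ones(len(u))]
    if 'mount' in f:
        T=np.eye(4);T[:3,:3]=R.from_rotvec(o['orientation']).as_matrix();T[:3,3]=o['tcp_pos'];T=T@f['mount']
        return T[:3,3],d@T[:3,:3].T
    return np.array(f['position']),d@R.from_rotvec(f['attitude']).as_matrix().T
def onz(f,px,z,o=None):
    p,d=rays(f,px,o); z=np.broadcast_to(z,(len(d),))
    return p+d*((z-p[2])/d[:,2])[:,None]
def proj(f,X,o=None):
    K=np.array([[f['fx'],0,f['cx']],[0,f['fy'],f['cy']],[0,0,1]])
    if 'mount' in f:
        T=np.eye(4);T[:3,:3]=R.from_rotvec(o['orientation']).as_matrix();T[:3,3]=o['tcp_pos'];T=T@f['mount']
        Rm,p=T[:3,:3],T[:3,3]
    else: Rm,p=R.from_rotvec(f['attitude']).as_matrix(),np.array(f['position'])
    Xc=(np.atleast_2d(X)-p)@Rm
    return cv2.projectPoints(Xc,np.zeros(3),np.zeros(3),K,f['dist_coeffs'])[0].reshape(-1,2)
def load(n): return pickle.load(open(n+'.pkl','rb'))
def snap(n,tag):
    o=r.get_obs();f=r.grab_frame(n);save(n+tag,f);pickle.dump((o,f),open(n+tag+'.pkl','wb'));return o,f
E
python3 - <<'E'
from h import *
o,f=load('side0')
for n,pts in dict(A=[(250,263),(337,269)],B=[(357,254),(414,266)],C=[(378,374),(408,324)],D=[(543,427),(600,480)]).items():
    P=onz(f,pts,0.015);print(n,P.round(3).tolist(),np.linalg.norm(P[0]-P[1]))
im=f['pixels'][140:300,170:430,::-1];cv2.imwrite('pics/s0c.png',cv2.resize(im,None,fx=3,fy=3,interpolation=cv2.INTER_CUBIC))
o,f=load('scene0')
im=f['pixels'][200:420,200:420,::-1];cv2.imwrite('pics/sc0c.png',cv2.resize(im,(600,600),interpolation=cv2.INTER_CUBIC))
E
```

```text
A [[0.523, -0.229, 0.015], [0.672, -0.292, 0.015]] 0.16196811232810893
B [[0.722, -0.264, 0.015], [0.812, -0.327, 0.015]] 0.1092848844446813
C [[0.655, -0.524, 0.015], [0.74, -0.45, 0.015]] 0.11242472267220528
D [[0.837, -0.671, 0.015], [0.86, -0.755, 0.015]] 0.0864252917165126
```

View pics/s0c.png

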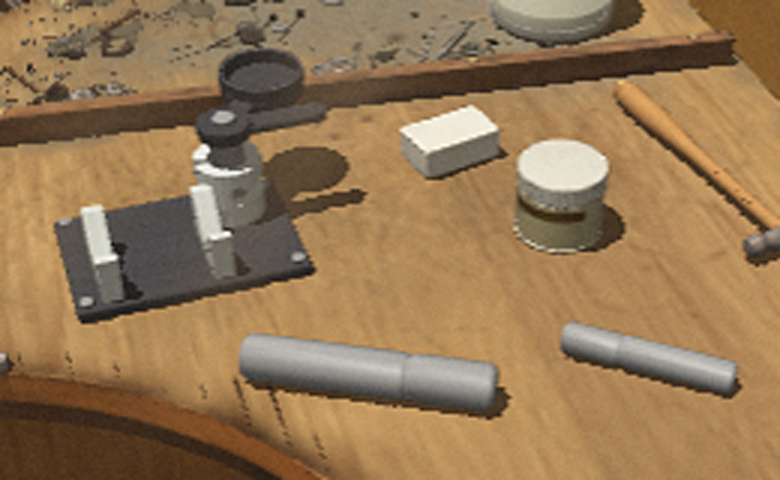

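View pics/sc0c.png

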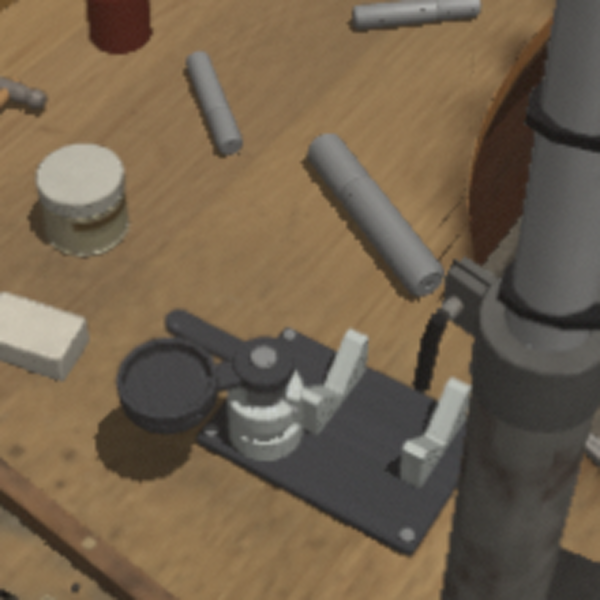

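Run:
```python
from h import *
o,f=load('side0')
im=f['pixels'][150:255,180:285,::-1];cv2.imwrite('pics/s0d.png',cv2.resize(im,(588,588)[:2] and (588,588),interpolation=cv2.INTER_CUBIC))
o,f=load('scene0')
im=f['pixels'][300:410,240:390,::-1];cv2.imwrite('pics/sc0d.png',cv2.resize(im,(750,550),interpolation=cv2.INTER_CUBIC))
```

```text
(no output)
```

View pics/s0d.png

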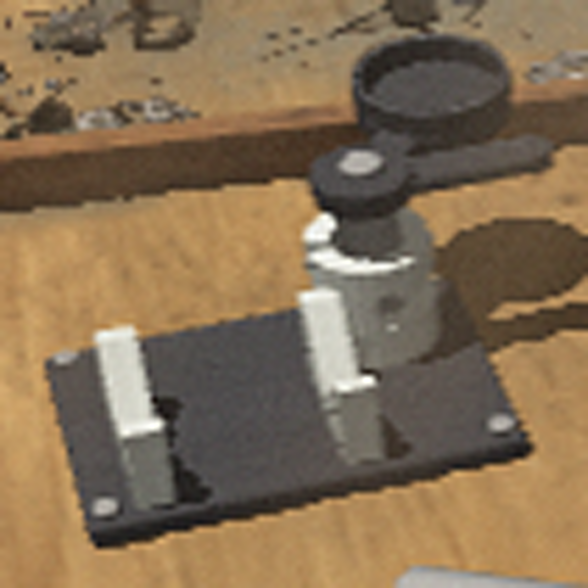

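View pics/sc0d.png

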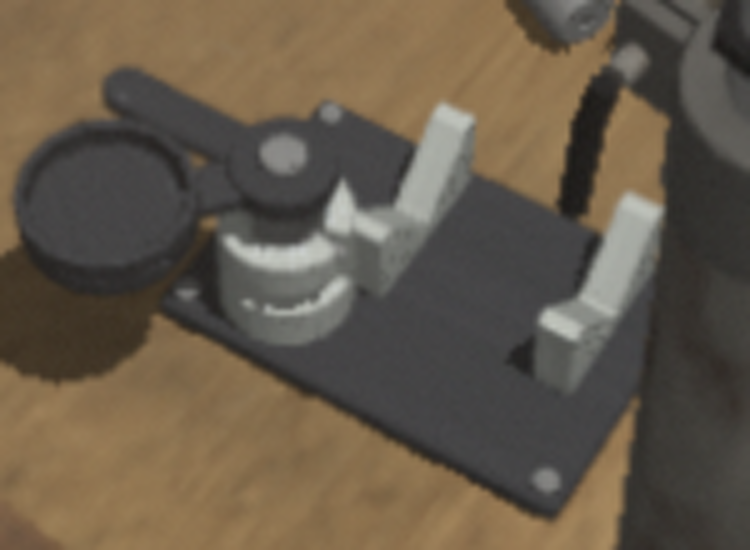

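```bash
cat > fit.py <<'E'
from h import *
from scipy.optimize import least_squares
S=[((36,-75,10),(92,527)),((36,85,10),(530,440)),((-73,-75,10),(47,362))]
C=[((-73,-75,10),(553,508)),((-73,85,10),(163,299)),((36,85,10),(330,98))]
fs=load('side0')[1];fc=load('scene0')[1]
S=[(a,(b[0]/5.6+180,b[1]/5.6+150)) for a,b in S];C=[(a,(b[0]/5+240,b[1]/5+300)) for a,b in C]
def c2w(p,X):
    X=np.atleast_2d(X)/1000; c,s=np.cos(p[2]),np.sin(p[2])
    return np.c_[p[0]+c*X[:,0]-s*X[:,1],p[1]+s*X[:,0]+c*X[:,1],X[:,2]]
def res(p): return np.r_[proj(fs,c2w(p,[a for a,_ in S]))-[b for _,b in S],proj(fc,c2w(p,[a for a,_ in C]))-[b for _,b in C]].ravel()
s=least_squares(res,[0.5,-.12,-1.57])
if __name__=='__main__':
    print(s.x,s.fun.reshape(-1,2).round(1))
    for nm,f,off,sc in (('s',fs,(180,150),5.6),('c',fc,(240,300),5)):
        im=cv2.imread('pics/s0d.png' if nm=='s' else 'pics/sc0d.png')
        pts=[(x,y,z) for y in(-57,-43,18,32) for x in(-31,31) for z in (44,54)]+[(-91,87,81),(-45,48,54),(-45,121,81),(36,85,10),(-73,85,10),(36,-75,10),(-73,-75,10)]
        for i,q in enumerate(proj(f,c2w(s.x,pts))):
            q=((q-off)*sc).astype(int);cv2.circle(im,tuple(map(int,q)),3,[(0,0,255),(0,255,0)][i%2],-1)
        cv2.imwrite(f'pics/chk{nm}.png',im)
E
python3 fit.py
```

```text
[ 0.50712756 -0.10137831 -1.53147675] [[-0.4  0.4]
 [ 0.3 -0.9]
 [-0.6 -1.7]
 [ 1.2  0.5]
 [-0.6 -0.8]
 [-0.3 -1.3]]
```

```bash
python3 -c "
import cv2,numpy as np
a=cv2.imread('pics/chks.png');b=cv2.imread('pics/chkc.png');b=b[:,:]
a=cv2.resize(a,(400,400));b=cv2.resize(b,(545,400));cv2.imwrite('pics/chk1.png',cv2.resize(np.hstack([a,b]),(800,339)))"
```

```text
(no output)
```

View pics/chks.png

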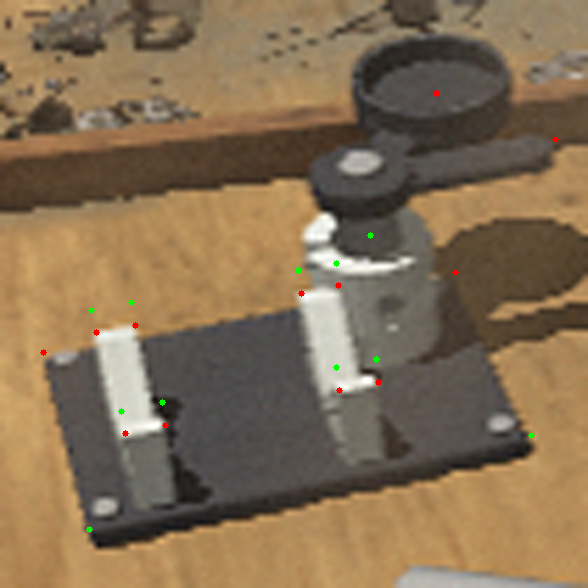

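View pics/chkc.png

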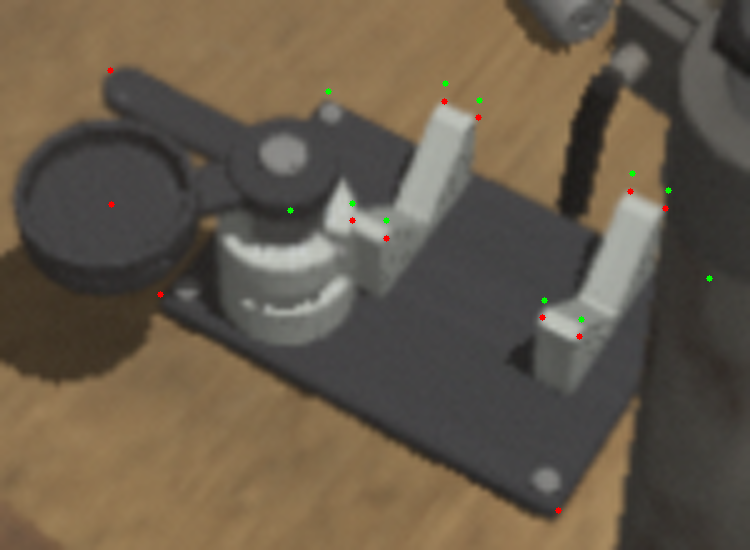

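```bash
cat >> h.py <<'E'
def target(ang):
    x=np.array([np.cos(ang),np.sin(ang),0]);y=np.array([0,0,-1.]);return np.c_[x,y,np.cross(x,y)]
def delta(pos,ang_deg,Rt=None):
    o=r.get_obs();Rc=R.from_rotvec(o['orientation']).as_matrix()
    if Rt is None: Rt=target(np.radians(ang_deg))
    d=Rc.T@(np.array(pos)-o['tcp_pos'])/0.3
    w=R.from_matrix(Rc.T@Rt).as_rotvec()/(np.pi/2)
    print('t',o['clock'],'tcp',o['tcp_pos'].round(4),'F',o['contact_force'].round(1),'w',round(o['grip_width'],4),'j',o['joints'].round(2))
    print('xyz',d.round(4).tolist(),'rot',w.round(4).tolist())
def toolang():
    Rc=R.from_rotvec(r.get_obs()['orientation']).as_matrix();print(Rc.round(3).tolist());return np.degrees(np.arctan2(Rc[1,0],Rc[0,0]))
E
python3 - <<'E'
from h import *
print(toolang())
delta([.57,-.25,.36],67);delta([.57,-.25,.36],-113)
E
```

```text
[[0.313, -0.001, 0.95], [-0.95, 0.001, 0.313], [-0.001, -1.0, -0.0]]
-71.73676265673318
t 0.15 tcp [ 0.2115 -0.6408  0.4039] F [ 0.2 -0.  -0.6] w 0.0855 j [ 1.14  0.48  0.02  1.56 -0.01  1.11 -0.08]
xyz [-0.8623, 0.1476, 1.5431] rot [-0.001, -1.5415, -0.0005]
t 0.15 tcp [ 0.2115 -0.6408  0.4039] F [ 0.2 -0.  -0.6] w 0.0855 j [ 1.14  0.48  0.02  1.56 -0.01  1.11 -0.08]
xyz [-0.8623, 0.1476, 1.5431] rot [0.0004, 0.4585, -0.0008]
```

Emit:
step_arm:
  xyz:
    - [-0.5, 0.05, 0.9]
    - [-0.5, 0.05, 0.9]
    - [-0.5, 0.05, 0.9]
    - [-0.5, 0.05, 0.9]
    - [-0.5, 0.05, 0.9]
    - [-0.5, 0.05, 0.9]
  rotation:
    - [0, 0.27, 0]
    - [0, 0.27, 0]
    - [0, 0.27, 0]
    - [0, 0.27, 0]
    - [0, 0.27, 0]
    - [0, 0.27, 0]
  grip: 0

```text
clock: 0.9
tcp_pos: [0.4252, -0.4087, 0.3887]
orientation: [-1.159, 1.281, -1.276]
contact_force: [-0.5, -0.5, 0.7]
grip_width: 0.0854
```

Run:
```python
from h import *
delta([.57,-.25,.34],-113)
```

```text
t 0.9 tcp [ 0.4252 -0.4087  0.3887] F [-0.5 -0.5  0.7] w 0.0854 j [ 0.66  0.35  0.01  1.78 -0.01  1.01 -1.  ]
xyz [-0.5717, 0.1647, 0.4301] rot [0.0002, 0.1949, -0.0027]
```

Emit:
step_arm:
  xyz:
    - [-0.57, 0.16, 0.43]
    - [-0.57, 0.16, 0.43]
    - [-0.57, 0.16, 0.43]
    - [-0.57, 0.16, 0.43]
    - [-0.57, 0.16, 0.43]
    - [-0.57, 0.16, 0.43]
  rotation:
    - [0, 0.195, 0]
    - [0, 0.195, 0]
    - [0, 0.195, 0]
    - [0, 0.195, 0]
    - [0, 0.195, 0]
    - [0, 0.195, 0]

```text
clock: 1.65
tcp_pos: [0.5691, -0.2519, 0.3413]
orientation: [-0.989, 1.502, -1.497]
contact_force: [-0.4, -0.6, -0.4]
grip_width: 0.0855
```

Run:
```python
from h import *
snap('wrist','1')
delta([.598,-.26,.25],-113)
```

```text
t 1.7 tcp [ 0.5688 -0.2525  0.3415] F [ 0.1 -0.1 -0.4] w 0.0854 j [ 0.32  0.45  0.    1.75 -0.    0.94 -1.65]
xyz [-0.0145, 0.305, 0.0995] rot [0.0007, -0.0018, -0.0018]
```

View pics/wrist1.png

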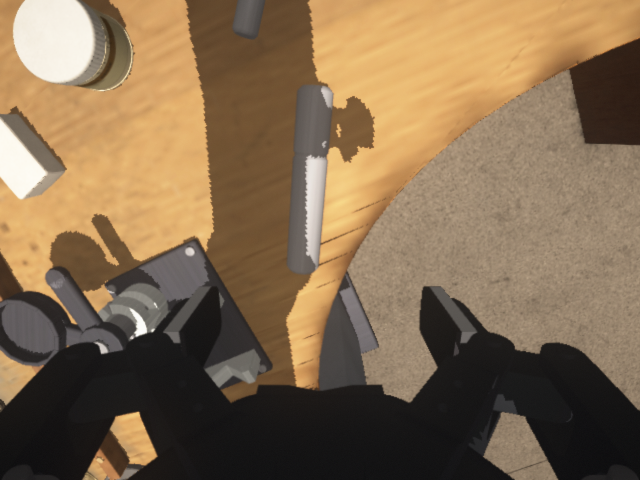

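Run:
```python
from h import *
o,f=load('wrist1')
P=onz(f,[(315,87),(303,270)],.015,o);print(P,np.linalg.norm(P[0]-P[1]),np.degrees(np.arctan2(*(P[0]-P[1])[[1,0]])),P.mean(0))
c=P.mean(0)
cr=cv2.resize(f['pixels'][70:290,260:360,::-1],None,fx=2.5,fy=2.5,interpolation=cv2.INTER_CUBIC);cv2.imwrite('pics/w1c.png',cr)
# side view edge check
print(onz(load('side0')[1],[(250,263),(337,269)],.015))
```

```text
[[ 0.66937435 -0.2903019   0.015     ]
 [ 0.5270569  -0.21682436  0.015     ]] 0.16016618655705675 -27.307004360324722 [ 0.59821562 -0.25356313  0.015     ]
[[ 0.52274912 -0.22900963  0.015     ]
 [ 0.6719579  -0.29202082  0.015     ]]
```

View pics/w1c.png

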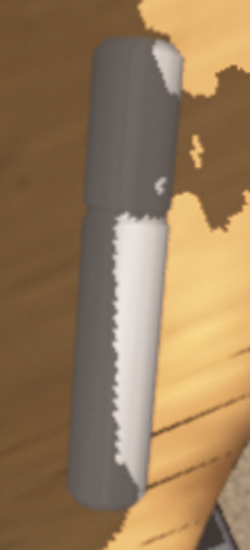

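Run:
```python
from h import *
delta([.589,-.249,.215],-117.3)
```

```text
t 1.7 tcp [ 0.5688 -0.2525  0.3415] F [ 0.1 -0.1 -0.4] w 0.0854 j [ 0.32  0.45  0.    1.75 -0.    0.94 -1.65]
xyz [-0.0361, 0.4218, 0.0576] rot [0.0008, 0.0459, -0.0017]
```

Emit:
step_arm:
  xyz:
    - [-0.036, 0.22, 0.058]
    - [-0.036, 0.42, 0.058]
    - [-0.036, 0.42, 0.058]
    - [-0.036, 0.42, 0.058]
    - [-0.036, 0.42, 0.058]
  rotation:
    - [0, 0.046, 0]
    - [0, 0.046, 0]
    - [0, 0.046, 0]
    - [0, 0.046, 0]
    - [0, 0.046, 0]

```text
clock: 2.33
tcp_pos: [0.59, -0.2502, 0.2188]
orientation: [-0.939, 1.549, -1.552]
contact_force: [1.0, -0.3, 0.3]
grip_width: 0.0854
```

Run:
```python
from h import *
snap('wrist','2')
delta([.589,-.249,.178],-117.3)
```

```text
t 2.375 tcp [ 0.5899 -0.2499  0.2186] F [ 0.9 -0.5  0.3] w 0.0856 j [ 0.3   0.63  0.01  1.78 -0.01  0.73 -1.73]
xyz [-0.0009, 0.1352, -0.0046] rot [-0.0022, -0.0005, -0.0021]
```

View pics/wrist2.png

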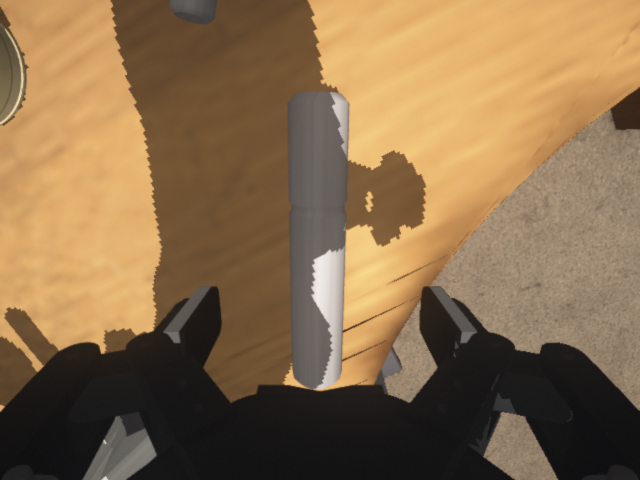

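Emit:
step_arm:
  xyz:
    - [0, 0.07, -0.004]
    - [0, 0.135, -0.004]
    - [0, 0.135, -0.004]
    - [0, 0.135, -0.004]
  rotation:
    - [0, 0, 0]
    - [0, 0, 0]
    - [0, 0, 0]
    - [0, 0, 0]

```text
clock: 2.88
tcp_pos: [0.589, -0.2492, 0.1776]
orientation: [-0.94, 1.55, -1.551]
contact_force: [0.3, 0.5, -0.8]
grip_width: 0.0852
```

Emit:
step_arm:
  xyz:
    - [0, 0.005, 0]
    - [0, 0.005, 0]
    - [0, 0.005, 0]
    - [0, 0.005, 0]
    - [0, 0.005, 0]
    - [0, 0.005, 0]
    - [0, 0.005, 0]
    - [0, 0.005, 0]
  rotation:
    - [0, 0, 0]
    - [0, 0, 0]
    - [0, 0, 0]
    - [0, 0, 0]
    - [0, 0, 0]
    - [0, 0, 0]
    - [0, 0, 0]
    - [0, 0, 0]
  grip: 1
  force: 60

```text
clock: 3.88
tcp_pos: [0.5893, -0.2493, 0.1767]
orientation: [-0.939, 1.549, -1.551]
contact_force: [-0.3, 1.5, 4.8]
grip_width: 0.0282
```

Run:
```python
from h import *
o,f=load('wrist2')
P=onz(f,[(319,93),(318,386)],.015,o);print(P,np.linalg.norm(P[0]-P[1]),np.degrees(np.arctan2(*(P[0]-P[1])[[1,0]])),P.mean(0))
snap('wrist','3')
delta([.589,-.249,.26],-117.3)
```

```text
[[ 0.66985539 -0.2912556   0.015     ]
 [ 0.52139623 -0.21364445  0.015     ]] 0.16752198270873794 -27.59956788499323 [ 0.59562581 -0.25245002  0.015     ]
t 3.925 tcp [ 0.5893 -0.2492  0.1767] F [-1.1  0.8  5.7] w 0.0283 j [ 0.3   0.69  0.01  1.79 -0.01  0.66 -1.74]
xyz [-0.0012, -0.2778, -0.0002] rot [-0.0021, -0.0005, -0.0022]
```

View pics/wrist3.png

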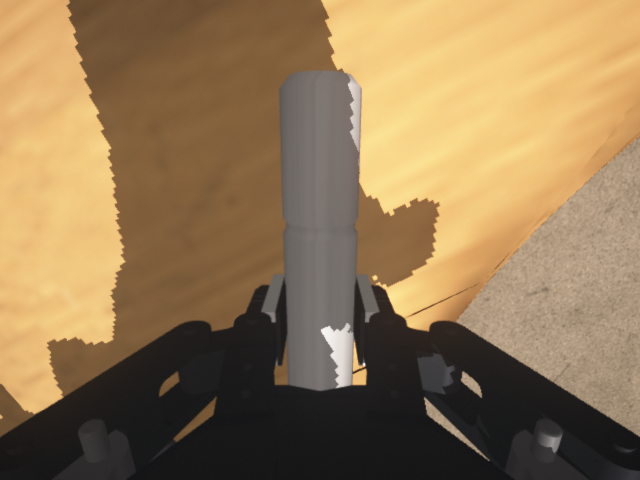

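Emit:
step_arm:
  xyz:
    - [0, -0.2, 0]
    - [0, -0.4, 0]
    - [0, -0.4, 0]
    - [0, -0.4, 0]
    - [0, -0.4, 0]
  rotation:
    - [0, 0, 0]
    - [0, 0, 0]
    - [0, 0, 0]
    - [0, 0, 0]
    - [0, 0, 0]

```text
clock: 4.55
tcp_pos: [0.5878, -0.249, 0.2943]
orientation: [-0.942, 1.553, -1.549]
contact_force: [-0.1, -0.4, -2.5]
grip_width: 0.0282
```

Run:
```python
from h import *
delta([.48,-.19,.31],-87.75)
```

```text
t 4.55 tcp [ 0.5878 -0.249   0.2943] F [-0.1 -0.4 -2.5] w 0.0282 j [ 0.29  0.53  0.01  1.74 -0.01  0.87 -1.73]
xyz [-0.01, -0.0519, -0.4096] rot [0.0001, -0.3287, -0.0018]
```

Emit:
step_arm:
  xyz:
    - [-0.01, -0.05, -0.2]
    - [-0.01, -0.05, -0.41]
    - [-0.01, -0.05, -0.41]
    - [-0.01, -0.05, -0.41]
    - [-0.01, -0.05, -0.41]
    - [-0.01, -0.05, -0.41]
  rotation:
    - [0, -0.11, 0]
    - [0, -0.22, 0]
    - [0, -0.329, 0]
    - [0, -0.329, 0]
    - [0, -0.329, 0]
    - [0, -0.329, 0]

```text
clock: 5.3
tcp_pos: [0.4806, -0.1902, 0.3091]
orientation: [-1.224, 1.182, -1.18]
contact_force: [0.3, -0.2, -3.3]
grip_width: 0.0281
```

Run:
```python
from h import *
snap('wrist','4');snap('side','4')
delta([.4966,-.1018,.26],-87.75)
```

```text
t 5.4 tcp [ 0.4804 -0.1901  0.3092] F [ 1.  -0.5 -3. ] w 0.0281 j [ 0.36  0.34 -0.12  2.01  0.05  0.79 -1.33]
xyz [-0.2915, 0.1649, 0.0654] rot [-0.0003, -0.0005, -0.0018]
```

View pics/wrist4.png

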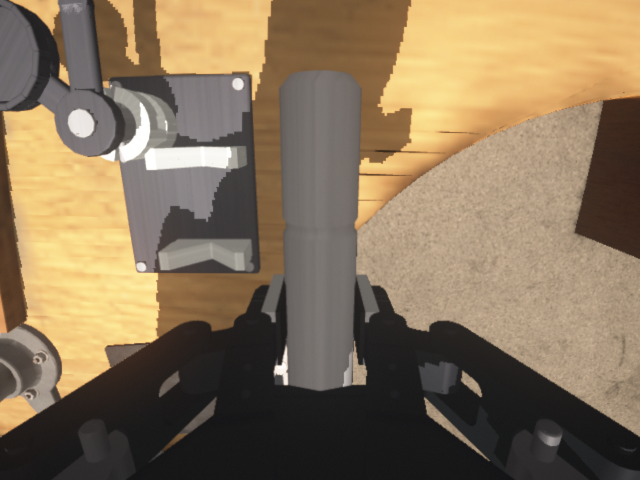

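View pics/side4.png

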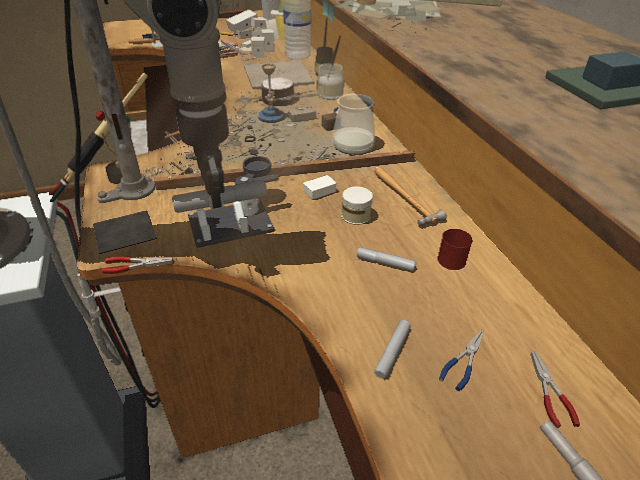

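Run:
```python
import fit
from fit import *
o,f=load('wrist4')
c=f['pixels'][60:290,100:270,::-1];cv2.imwrite('pics/w4c.png',cv2.resize(c,None,fx=2.6,fy=2.6,interpolation=cv2.INTER_CUBIC))
pts=[(36,85,10),(36,-75,10),(-73,-75,10),(-73,85,10)]+[(x,y,44) for y in(-57,-43,18,32) for x in(-31,31)]
print(proj(f,c2w(s.x,pts),o).round(1))
```

```text
[[249.6  71.8]
 [259.7 274.3]
 [135.3 273.7]
 [106.3  75.6]
 [162.3 269.5]
 [243.9 269.9]
 [159.8 251.9]
 [242.7 252.1]
 [148.8 168.6]
 [237.2 167.8]
 [146.2 148. ]
 [235.9 146.8]]
```

View pics/w4c.png

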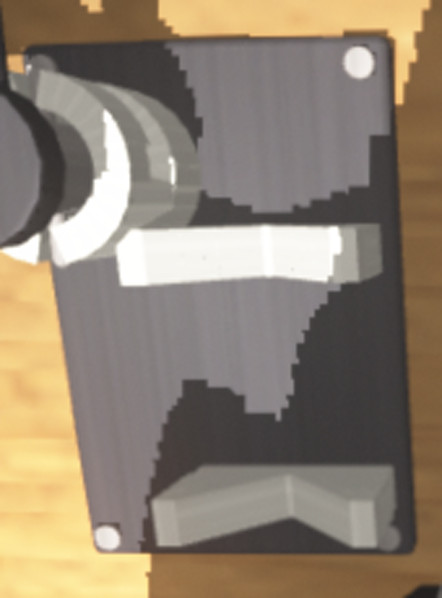

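Run:
```python
from fit import *
o,f=load('wrist4')
pts=[(0,18,18.8),(0,32,18.8),(0,-43,18.8),(0,-57,18.8)]+[(x,y,z) for y in(-57,-43,18,32) for x in(-31,-25.2,25.2,31) for z in (44,10)]
for p,q in zip(pts,(proj(f,c2w(s.x,pts),o)-[100,60])*2.6): print(p,q.round())
```

```text
(0, 18, 18.8) [272. 273.]
(0, 32, 18.8) [268. 224.]
(0, -43, 18.8) [290. 472.]
(0, -57, 18.8) [294. 515.]
(-31, -57, 44) [162. 545.]
(-31, -57, 10) [208. 505.]
(-25.2, -57, 44) [181. 545.]
(-25.2, -57, 10) [226. 505.]
(25.2, -57, 44) [354. 546.]
(25.2, -57, 10) [379. 506.]
(31, -57, 44) [374. 546.]
(31, -57, 10) [397. 506.]
(-31, -43, 44) [155. 499.]
(-31, -43, 10) [203. 464.]
(-25.2, -43, 44) [175. 499.]
(-25.2, -43, 10) [221. 464.]
(25.2, -43, 44) [351. 499.]
(25.2, -43, 10) [376. 464.]
(31, -43, 44) [371. 499.]
(31, -43, 10) [394. 464.]
(-31, 18, 44) [127. 282.]
(-31, 18, 10) [181. 272.]
(-25.2, 18, 44) [148. 282.]
(-25.2, 18, 10) [200. 272.]
(25.2, 18, 44) [335. 280.]
(25.2, 18, 10) [364. 270.]
(31, 18, 44) [357. 280.]
(31, 18, 10) [383. 270.]
(-31, 32, 44) [120. 229.]
(-31, 32, 10) [176. 225.]
(-25.2, 32, 44) [142. 228.]
(-25.2, 32, 10) [195. 224.]
(25.2, 32, 44) [331. 226.]
(25.2, 32, 10) [362. 222.]
(31, 32, 44) [353. 226.]
(31, 32, 10) [381. 222.]
```

Emit:
step_arm:
  xyz:
    - [-0.15, 0.04, 0.065]
    - [-0.29, 0.08, 0.065]
    - [-0.29, 0.165, 0.065]
    - [-0.29, 0.165, 0.065]
    - [-0.29, 0.165, 0.065]
  rotation:
    - [0, 0, 0]
    - [0, 0, 0]
    - [0, 0, 0]
    - [0, 0, 0]
    - [0, 0, 0]

```text
clock: 6.02
tcp_pos: [0.4969, -0.1029, 0.2606]
orientation: [-1.224, 1.182, -1.181]
contact_force: [0.2, -0.0, -2.6]
grip_width: 0.0281
```

Run:
```python
from h import *
snap('wrist','5');snap('side','5')
delta([.4966,-.1018,.204],-87.75)
```

```text
t 6.125 tcp [ 0.497  -0.103   0.2609] F [ 0.5  0.9 -2.3] w 0.0281 j [ 0.2   0.41 -0.14  2.07  0.09  0.67 -1.53]
xyz [-0.0036, 0.1897, -0.0015] rot [-0.0014, -0.0014, -0.0015]
```

View pics/wrist5.png

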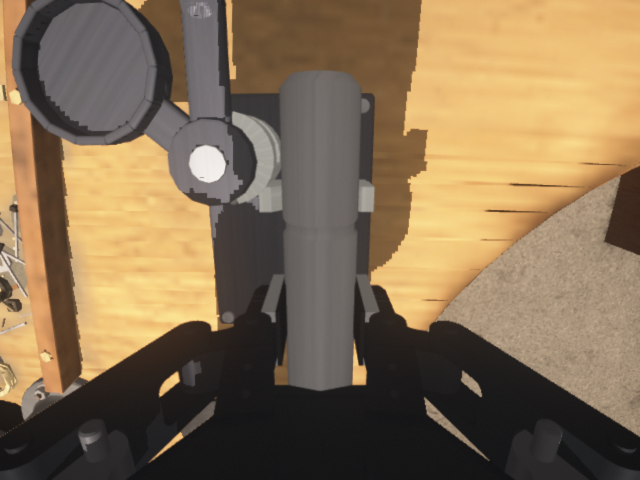

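Emit:
step_arm:
  xyz:
    - [-0.004, 0.1, -0.001]
    - [-0.004, 0.15, -0.001]
    - [-0.004, 0.19, -0.001]
    - [-0.004, 0.19, -0.001]
    - [-0.004, 0.19, -0.001]
  rotation:
    - [0, 0, 0]
    - [0, 0, 0]
    - [0, 0, 0]
    - [0, 0, 0]
    - [0, 0, 0]

```text
clock: 6.75
tcp_pos: [0.497, -0.1018, 0.2043]
orientation: [-1.223, 1.181, -1.182]
contact_force: [-1.0, -0.6, -3.3]
grip_width: 0.0278
```

Run:
```python
from h import *
snap('side','6')
delta([.4966,-.1018,.2015],-87.75)
o,f=load('side6');cv2.imwrite('pics/s6c.png',cv2.resize(f['pixels'][140:270,150:320,::-1],None,fx=4,fy=4,interpolation=cv2.INTER_CUBIC))
```

```text
t 6.8 tcp [ 0.497  -0.1018  0.2044] F [ 0.2 -0.1 -3.5] w 0.0282 j [ 0.18  0.5  -0.13  2.09  0.11  0.55 -1.56]
xyz [-0.0001, 0.0097, -0.0012] rot [-0.0018, -0.0015, -0.0013]
```

View pics/s6c.png

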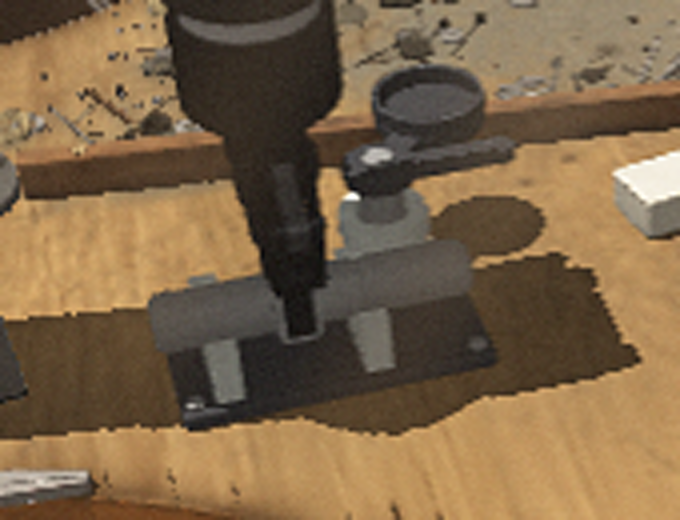

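Emit:
step_arm:
  xyz:
    - [0, 0.005, 0]
    - [0, 0.01, 0]
    - [0, 0.014, 0]
    - [0, 0.014, 0]
  rotation:
    - [0, 0, 0]
    - [0, 0, 0]
    - [0, 0, 0]
    - [0, 0, 0]

```text
clock: 7.3
tcp_pos: [0.4975, -0.1009, 0.2016]
orientation: [-1.222, 1.179, -1.181]
contact_force: [-3.0, 3.3, 12.0]
grip_width: 0.0279
```

Emit:
step_arm:
  xyz:
    - [0, -0.004, 0]
    - [0, -0.004, 0]
    - [0, -0.004, 0]
    - [0, -0.004, 0]
    - [0, -0.004, 0]
  rotation:
    - [0, 0, 0]
    - [0, 0, 0]
    - [0, 0, 0]
    - [0, 0, 0]
    - [0, 0, 0]
  grip: 0.3

```text
clock: 7.92
tcp_pos: [0.4975, -0.101, 0.2027]
orientation: [-1.222, 1.18, -1.181]
contact_force: [-0.5, -0.3, -0.4]
grip_width: 0.0601
```

Run:
```python
from h import *
snap('wrist','7')
delta([.497,-.102,.34],-87.75)
```

```text
t 7.975 tcp [ 0.4975 -0.101   0.2026] F [-0.2  0.1 -0.2] w 0.0598 j [ 0.18  0.51 -0.13  2.09  0.11  0.55 -1.56]
xyz [0.0022, -0.4579, 0.0002] rot [-0.0027, -0.0009, -0.0017]
```

View pics/wrist7.png

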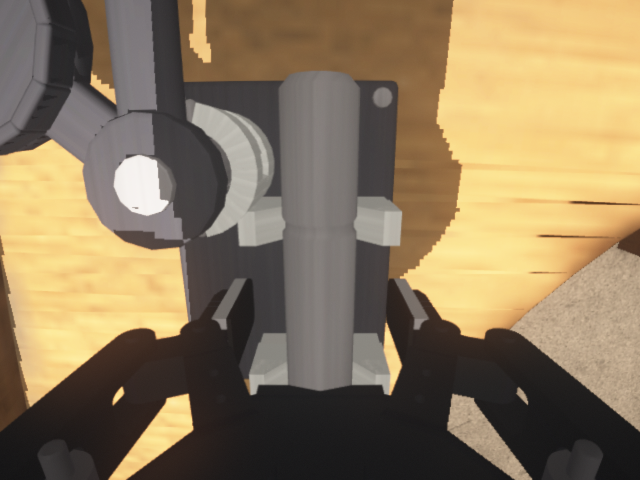

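Emit:
step_arm:
  xyz:
    - [0, -0.1, 0]
    - [0, -0.25, 0]
    - [0, -0.4, 0]
    - [0, -0.46, 0]
    - [0, -0.46, 0]
    - [0, -0.46, 0]
  rotation:
    - [0, 0, 0]
    - [0, 0, 0]
    - [0, 0, 0]
    - [0, 0, 0]
    - [0, 0, 0]
    - [0, 0, 0]

```text
clock: 8.72
tcp_pos: [0.4964, -0.1013, 0.3396]
orientation: [-1.223, 1.181, -1.18]
contact_force: [-1.3, 0.2, -0.1]
grip_width: 0.0597
```

Run:
```python
from fit import *
o,f=snap('wrist','8')
print(c2w(s.x,[(-91,87,81),(-6,94,81),(-45,48,81)]))
pts=[(-91,87,81),(-45,48,81),(0,-80,40),(0,80,40)]
print(proj(f,c2w(s.x,pts),o))
delta([.54,-.05,.32],-87.75)
```

```text
[[ 0.59048316 -0.00702872  0.081     ]
 [ 0.60081905 -0.09168786  0.081     ]
 [ 0.55332153 -0.05452624  0.081     ]]
[[177.74582181  91.39112481]
 [252.35804123 152.96750951]
 [320.83038375 300.60899927]
 [320.73320334 106.81932379]]
t 8.775 tcp [ 0.4964 -0.1013  0.3393] F [ 0.3 -0.5  0.2] w 0.06 j [ 0.21  0.29 -0.16  2.01  0.06  0.85 -1.51]
xyz [-0.1652, 0.0652, 0.1516] rot [-0.0012, -0.0009, -0.0019]
```

View pics/wrist8.png

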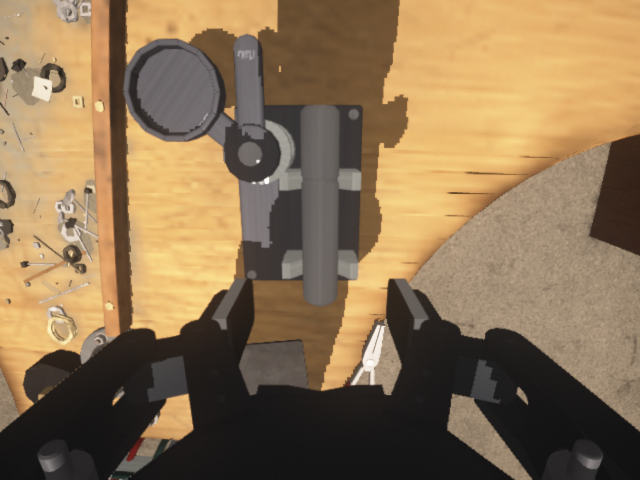

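Run:
```python
from h import *
delta([.590,-.007,.30],-87.75)
```

```text
t 8.775 tcp [ 0.4964 -0.1013  0.3393] F [ 0.3 -0.5  0.2] w 0.06 j [ 0.21  0.29 -0.16  2.01  0.06  0.85 -1.51]
xyz [-0.3019, 0.1326, 0.3235] rot [-0.0012, -0.0009, -0.0019]
```

Emit:
step_arm:
  xyz:
    - [-0.1, 0, 0.15]
    - [-0.2, 0.04, 0.32]
    - [-0.3, 0.08, 0.32]
    - [-0.3, 0.13, 0.323]
    - [-0.3, 0.13, 0.323]
    - [-0.3, 0.13, 0.323]
    - [-0.3, 0.13, 0.323]
  rotation:
    - [0, 0, 0]
    - [0, 0, 0]
    - [0, 0, 0]
    - [0, 0, 0]
    - [0, 0, 0]
    - [0, 0, 0]
    - [0, 0, 0]
  grip: 1
  force: 40

```text
clock: 9.65
tcp_pos: [0.59, -0.0086, 0.3014]
orientation: [-1.222, 1.182, -1.182]
contact_force: [-0.0, 0.2, -0.3]
grip_width: -0.0
```

Run:
```python
from h import *
o,f=snap('wrist','9');snap('scene','9');o,f2=snap('side','9')
delta([.590,-.007,.28],-87.75)
print(f2 is None)
a=load('wrist9')[1]['pixels'][:,:,::-1];b=load('scene9')[1]['pixels'][:,:,::-1]
cv2.imwrite('pics/c9.png',cv2.resize(np.hstack([a,b]),(800,300)))
cv2.imwrite('pics/s9c.png',cv2.resize(f2['pixels'][60:270,130:380,::-1],None,fx=3,fy=3,interpolation=cv2.INTER_CUBIC)[:600])
```

```text
t 9.8 tcp [ 0.59   -0.0081  0.3013] F [ 0.6  0.6 -0.1] w -0.0 j [ 0.04  0.46 -0.17  1.85  0.1   0.84 -1.71]
xyz [-0.0033, 0.0712, 0.0] rot [-0.0018, -0.0014, -0.0018]
False
```

View pics/c9.png

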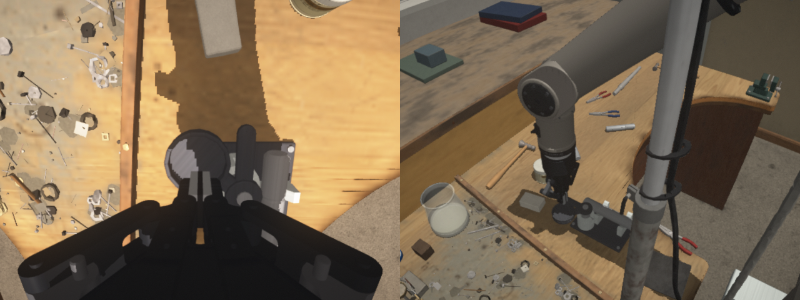

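View pics/s9c.png

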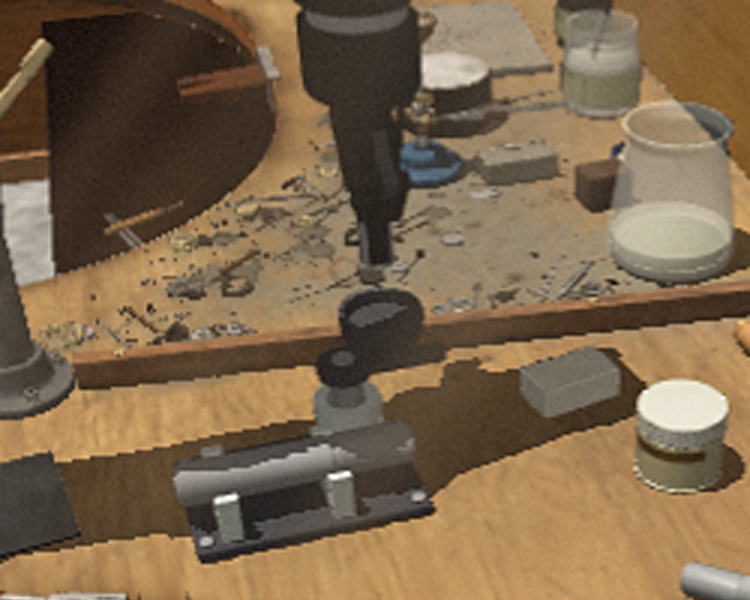

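Emit:
step_arm:
  xyz:
    - [-0.003, 0.05, 0]
    - [-0.003, 0.11, 0]
    - [-0.003, 0.15, 0]
    - [-0.003, 0.17, 0]
    - [-0.003, 0.17, 0]
  rotation:
    - [0, 0, 0]
    - [0, 0, 0]
    - [0, 0, 0]
    - [0, 0, 0]
    - [0, 0, 0]

```text
clock: 10.42
tcp_pos: [0.5898, -0.007, 0.2496]
orientation: [-1.224, 1.182, -1.18]
contact_force: [-1.3, 0.0, 1.2]
grip_width: -0.0002
```

Run:
```python
from h import *
snap('wrist','10')
o,f2=snap('side','10')
delta([.590,-.007,.2385],-87.75)
a=load('wrist10')[1]['pixels'][:,:,::-1];b=cv2.resize(f2['pixels'][110:220,170:330,::-1],(640,480)[:2],interpolation=cv2.INTER_CUBIC)
cv2.imwrite('pics/c10.png',cv2.resize(np.hstack([a,b]),(800,300)))
```

```text
t 10.525 tcp [ 0.5899 -0.007   0.2502] F [-1.2 -0.1  1.6] w 0.0001 j [ 0.03  0.53 -0.17  1.88  0.12  0.74 -1.73]
xyz [0.0001, 0.0389, 0.0001] rot [-0.0014, -0.0014, -0.0018]
```

View pics/c10.png

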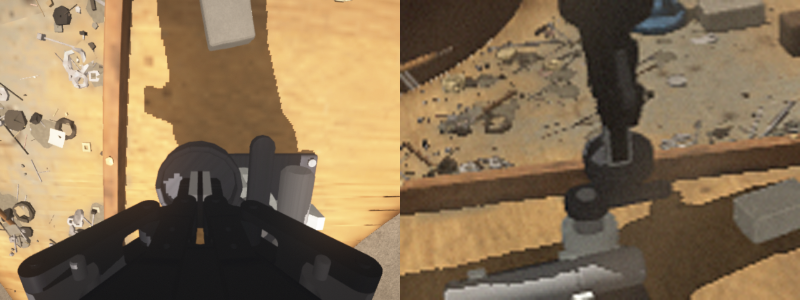

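Emit:
step_arm:
  xyz:
    - [0, 0.02, 0]
    - [0, 0.03, 0]
    - [0, 0.04, 0]
    - [0, 0.04, 0]
  rotation:
    - [0, 0, 0]
    - [0, 0, 0]
    - [0, 0, 0]
    - [0, 0, 0]

```text
clock: 11.02
tcp_pos: [0.5905, -0.0073, 0.239]
orientation: [-1.222, 1.181, -1.182]
contact_force: [-1.9, -0.4, 6.7]
grip_width: -0.0001
```

Run:
```python
from h import *
delta([.590,-.007,.2365],-87.75)
```

```text
t 11.025 tcp [ 0.5905 -0.0073  0.239 ] F [-1.9 -0.4  6.7] w -0.0001 j [ 0.03  0.55 -0.16  1.88  0.13  0.72 -1.74]
xyz [-0.0011, 0.0084, -0.0016] rot [-0.0024, -0.0017, -0.0015]
```

Emit:
step_arm:
  xyz:
    - [0, 0.01, 0]
    - [0, 0.018, 0]
    - [0, 0.018, 0]
    - [0, 0.018, 0]
  rotation:
    - [0, 0, 0]
    - [0, 0, 0]
    - [0, 0, 0]
    - [0, 0, 0]

```text
clock: 11.52
tcp_pos: [0.592, -0.0083, 0.2367]
orientation: [-1.219, 1.177, -1.186]
contact_force: [-4.1, -3.4, 21.3]
grip_width: -0.0001
```

Emit:
step_arm:
  xyz:
    - [0, 0.008, 0]
    - [0, 0.008, 0]
    - [0, 0.008, 0]
  rotation:
    - [0, 0, 0]
    - [0, 0, 0]
    - [0, 0, 0]

```text
clock: 11.9
tcp_pos: [0.5934, -0.0094, 0.2369]
orientation: [-1.216, 1.174, -1.191]
contact_force: [-3.3, -3.6, 18.0]
grip_width: 0.0002
```

```bash
cat >> h.py <<'E'
def arc(angs,rad,z,ax=(0.5533,-0.0545),ang=-87.75):
    o=r.get_obs();Rc=R.from_rotvec(o['orientation']).as_matrix()
    print('t',o['clock'],'tcp',o['tcp_pos'].round(4),'F',o['contact_force'].round(1),'polar',np.degrees(np.arctan2(o['tcp_pos'][1]-ax[1],o['tcp_pos'][0]-ax[0])).round(1),np.hypot(*(o['tcp_pos'][:2]-ax)).round(4))
    print('rot',(R.from_matrix(Rc.T@target(np.radians(ang))).as_rotvec()/(np.pi/2)).round(4))
    for a in angs:
        p=np.array([ax[0]+rad*np.cos(np.radians(a)),ax[1]+rad*np.sin(np.radians(a)),z])
        print(a,(Rc.T@(p-o['tcp_pos'])/0.3).round(3).tolist())
E
python3 - <<'E'
from h import *
arc([46,40,30,20,10,0,-10,-20,-28],.060,.2358)
E
```

```text
t 11.9 tcp [ 0.5934 -0.0094  0.2369] F [-3.3 -3.6 18. ] polar 48.4 0.0603
rot [-0.0083 -0.0033  0.0004]
46 [0.007, 0.004, 0.005]
40 [0.022, 0.004, 0.019]
30 [0.052, 0.004, 0.038]
20 [0.084, 0.004, 0.052]
10 [0.118, 0.005, 0.059]
0 [0.152, 0.005, 0.061]
-10 [0.187, 0.005, 0.057]
-20 [0.22, 0.004, 0.047]
-28 [0.245, 0.004, 0.035]
```

Emit:
step_arm:
  xyz:
    - [0.007, 0.005, 0.005]
    - [0.022, 0.005, 0.019]
    - [0.037, 0.005, 0.029]
    - [0.052, 0.005, 0.038]
    - [0.068, 0.005, 0.046]
    - [0.084, 0.005, 0.052]
  rotation:
    - [-0.004, -0.003, 0]
    - [-0.008, -0.003, 0]
    - [-0.008, -0.003, 0]
    - [-0.008, -0.003, 0]
    - [-0.008, -0.003, 0]
    - [-0.008, -0.003, 0]

```text
clock: 12.65
tcp_pos: [0.6114, -0.0336, 0.2376]
orientation: [-1.223, 1.176, -1.183]
contact_force: [-0.4, 2.0, 9.9]
grip_width: -0.0
```

Run:
```python
from h import *
snap('wrist','11')
o,f2=snap('side','11')
arc([15,10,0,-10,-20,-28],.060,.2355)
a=load('wrist11')[1]['pixels'][:,:,::-1];b=cv2.resize(f2['pixels'][110:230,170:330,::-1],(640,480)[:2],interpolation=cv2.INTER_CUBIC)
cv2.imwrite('pics/c11.png',cv2.resize(np.hstack([a,b]),(800,300)))
```

```text
t 12.75 tcp [ 0.6115 -0.0344  0.2376] F [-0.   0.3  9.6] polar 19.1 0.0616
rot [-0.0037 -0.0007  0.0005]
15 [0.015, 0.007, -0.001]
10 [0.032, 0.007, 0.002]
0 [0.067, 0.007, 0.003]
-10 [0.102, 0.007, -0.001]
-20 [0.135, 0.007, -0.011]
-28 [0.16, 0.007, -0.024]
```

View pics/c11.png

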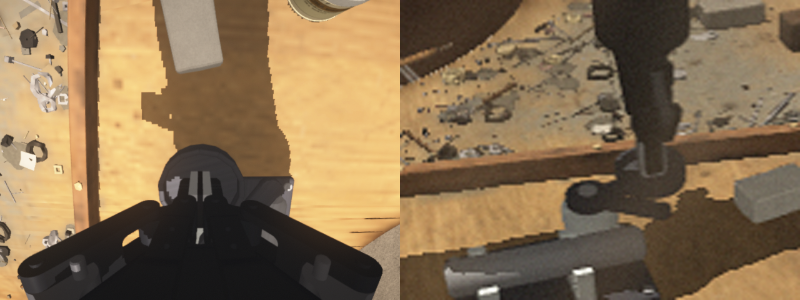

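Emit:
step_arm:
  xyz:
    - [0.015, 0.006, 0]
    - [0.032, 0.006, 0.002]
    - [0.05, 0.006, 0.003]
    - [0.067, 0.006, 0.003]
    - [0.085, 0.006, 0.001]
    - [0.102, 0.006, -0.001]
    - [0.119, 0.006, -0.005]
    - [0.135, 0.006, -0.011]
  rotation:
    - [-0.004, 0, 0]
    - [-0.004, 0, 0]
    - [-0.004, 0, 0]
    - [-0.004, 0, 0]
    - [-0.004, 0, 0]
    - [-0.004, 0, 0]
    - [-0.004, 0, 0]
    - [-0.004, 0, 0]

```text
clock: 13.75
tcp_pos: [0.6111, -0.0745, 0.2377]
orientation: [-1.224, 1.178, -1.183]
contact_force: [-0.3, 1.4, 9.6]
grip_width: 0.0004
```

Run:
```python
from h import *
snap('wrist','12')
o,f2=snap('side','12')
arc([-28,-34,-38,-42,-46],.060,.2355)
a=load('wrist12')[1]['pixels'][:,:,::-1];b=cv2.resize(f2['pixels'][110:230,170:330,::-1],(640,480)[:2],interpolation=cv2.INTER_CUBIC)
cv2.imwrite('pics/c12.png',cv2.resize(np.hstack([a,b]),(800,300)))
```

```text
t 13.85 tcp [ 0.6109 -0.0752  0.2377] F [-1.1 -0.2  8.6] polar -19.8 0.0612
rot [-0.0024 -0.0011  0.0006]
-28 [0.024, 0.007, -0.016]
-34 [0.042, 0.007, -0.028]
-38 [0.053, 0.007, -0.037]
-42 [0.063, 0.007, -0.046]
-46 [0.073, 0.007, -0.056]
```

View pics/c12.png

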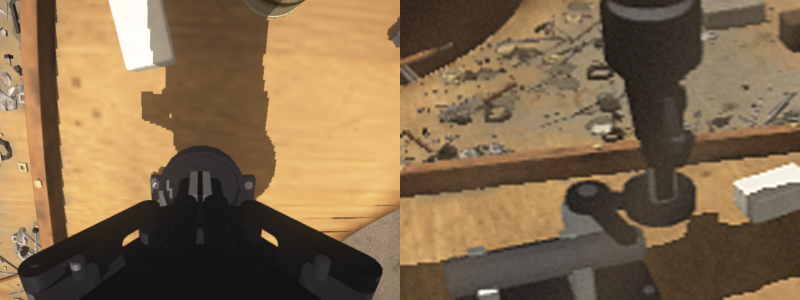

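Going to the stop, watching lateral force.

Emit:
step_arm:
  xyz:
    - [0.012, 0.006, -0.008]
    - [0.024, 0.006, -0.016]
    - [0.042, 0.006, -0.028]
    - [0.053, 0.006, -0.037]
    - [0.063, 0.006, -0.046]
    - [0.063, 0.006, -0.046]
  rotation:
    - [-0.002, 0, 0]
    - [-0.002, 0, 0]
    - [-0.002, 0, 0]
    - [-0.002, 0, 0]
    - [-0.002, 0, 0]
    - [-0.002, 0, 0]

```text
clock: 14.6
tcp_pos: [0.6, -0.0934, 0.238]
orientation: [-1.221, 1.175, -1.184]
contact_force: [2.1, 2.3, 7.1]
grip_width: -0.0001
```

Run:
```python
from h import *
o,f2=snap('side','13')
arc([-46,-50,-54],.060,.2355)
cv2.imwrite('pics/c13.png',cv2.resize(f2['pixels'][130:250,170:330,::-1],(800,600),interpolation=cv2.INTER_CUBIC))
```

```text
t 14.65 tcp [ 0.6    -0.0933  0.2379] F [1.6 3.4 8.5] polar -39.7 0.0607
rot [-0.0049 -0.0004 -0.0002]
-46 [0.014, 0.008, -0.017]
-50 [0.023, 0.008, -0.028]
-54 [0.031, 0.008, -0.039]
```

View pics/c13.png

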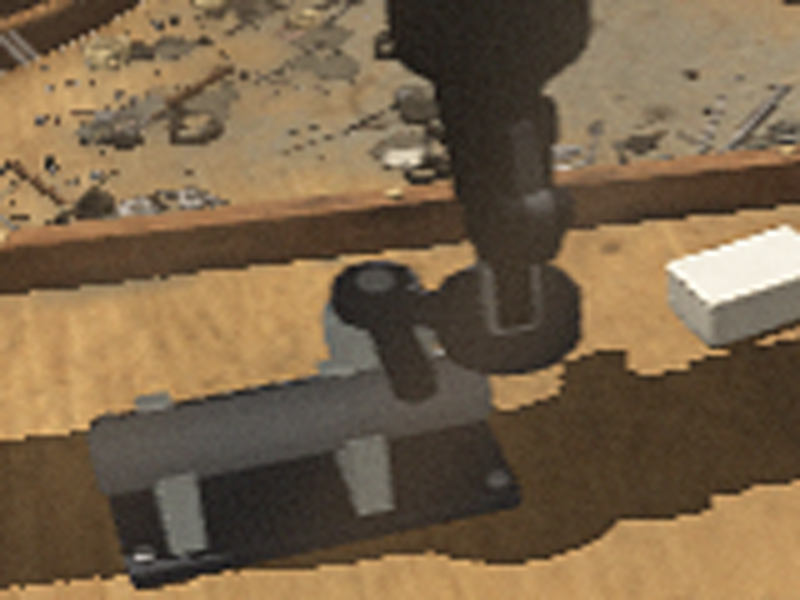

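Emit:
step_arm:
  xyz:
    - [0.007, 0.006, -0.008]
    - [0.014, 0.006, -0.017]
    - [0.023, 0.006, -0.028]
    - [0.023, 0.006, -0.028]
  rotation:
    - [-0.004, 0, 0]
    - [-0.004, 0, 0]
    - [-0.004, 0, 0]
    - [-0.004, 0, 0]

```text
clock: 15.15
tcp_pos: [0.5942, -0.0993, 0.2383]
orientation: [-1.22, 1.174, -1.183]
contact_force: [2.8, 3.1, 7.4]
grip_width: 0.0002
```

Run:
```python
from h import *
o,f2=snap('side','14')
arc([-46,-50,-54,-58],.060,.2355)
cv2.imwrite('pics/c14.png',cv2.resize(f2['pixels'][130:250,170:330,::-1],(800,600),interpolation=cv2.INTER_CUBIC))
```

```text
t 15.2 tcp [ 0.5942 -0.0993  0.2383] F [2.2 3.3 8.1] polar -47.6 0.0607
rot [-0.0057  0.0003 -0.0008]
-46 [-0.005, 0.009, 0.003]
-50 [0.004, 0.009, -0.008]
-54 [0.012, 0.009, -0.019]
-58 [0.019, 0.009, -0.031]
```

View pics/c14.png

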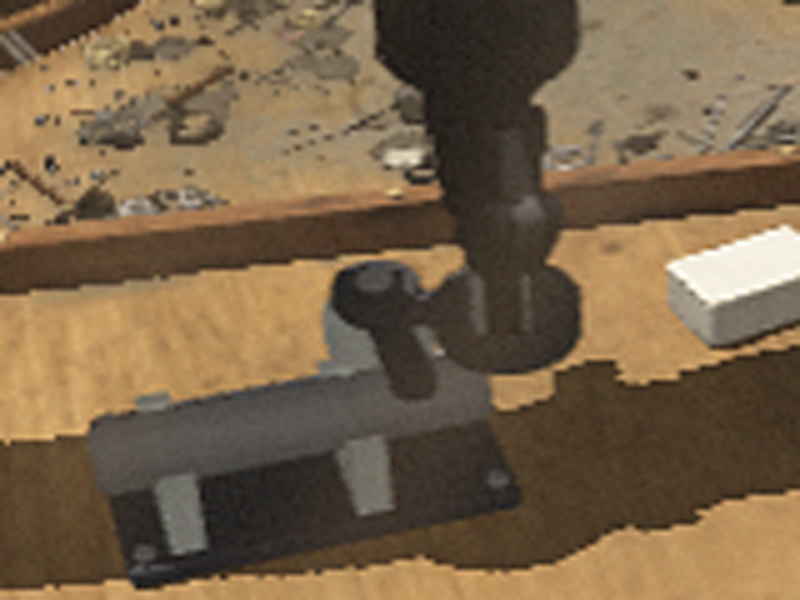

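Emit:
step_arm:
  xyz:
    - [0.003, -0.015, -0.003]
    - [0.003, -0.03, -0.003]
    - [0.003, -0.05, -0.003]
    - [0.003, -0.1, -0.003]
    - [0.003, -0.2, -0.003]
    - [0.003, -0.35, -0.003]
    - [0.003, -0.35, -0.003]
    - [0.003, -0.35, -0.003]
  rotation:
    - [0, 0, 0]
    - [0, 0, 0]
    - [0, 0, 0]
    - [0, 0, 0]
    - [0, 0, 0]
    - [0, 0, 0]
    - [0, 0, 0]
    - [0, 0, 0]

```text
clock: 16.2
tcp_pos: [0.5922, -0.1005, 0.3435]
orientation: [-1.22, 1.174, -1.184]
contact_force: [-0.0, -0.8, 0.3]
grip_width: -0.0002
```

Run:
```python
from h import *
delta([.5,-.13,.36],-87.75)
```

```text
t 16.2 tcp [ 0.5922 -0.1005  0.3435] F [-0.  -0.8  0.3] w -0.0002 j [ 0.2   0.42 -0.17  1.79  0.09  0.92 -1.54]
xyz [0.086, -0.0579, -0.3104] rot [-0.0058, 0.0001, -0.0006]
```

Emit:
step_arm:
  xyz:
    - [0.08, -0.05, -0.15]
    - [0.08, -0.05, -0.31]
    - [0.08, -0.05, -0.31]
    - [0.08, -0.05, -0.31]
    - [0.08, -0.05, -0.31]
  rotation:
    - [0, 0, 0]
    - [0, 0, 0]
    - [0, 0, 0]
    - [0, 0, 0]
    - [0, 0, 0]

```text
clock: 16.82
tcp_pos: [0.501, -0.1279, 0.3573]
orientation: [-1.22, 1.173, -1.183]
contact_force: [1.1, -0.3, 0.3]
grip_width: 0.0001
```

Run:
```python
from fit import *
o,f=snap('wrist','15');o2,f2=snap('side','15')
print(o['tcp_pos'],o['contact_force'])
P=[(-45,48,81),(28,48,65),(-6,94,73),(0,80,40),(0,-80,40)]
print(proj(f,c2w(s.x,P),o).round(),proj(f2,c2w(s.x,P)).round())
cv2.imwrite('pics/c15.png',cv2.resize(f2['pixels'][130:250,170:330,::-1],(800,600),interpolation=cv2.INTER_CUBIC))
```

```text
[ 0.50100536 -0.12785349  0.35734038] [ 1.05847417 -0.30686928  0.28096569]
[[220. 159.]
 [322. 158.]
 [274.  92.]
 [287. 116.]
 [291. 297.]] [[245. 181.]
 [254. 207.]
 [272. 190.]
 [267. 206.]
 [188. 222.]]
```

View pics/c15.png

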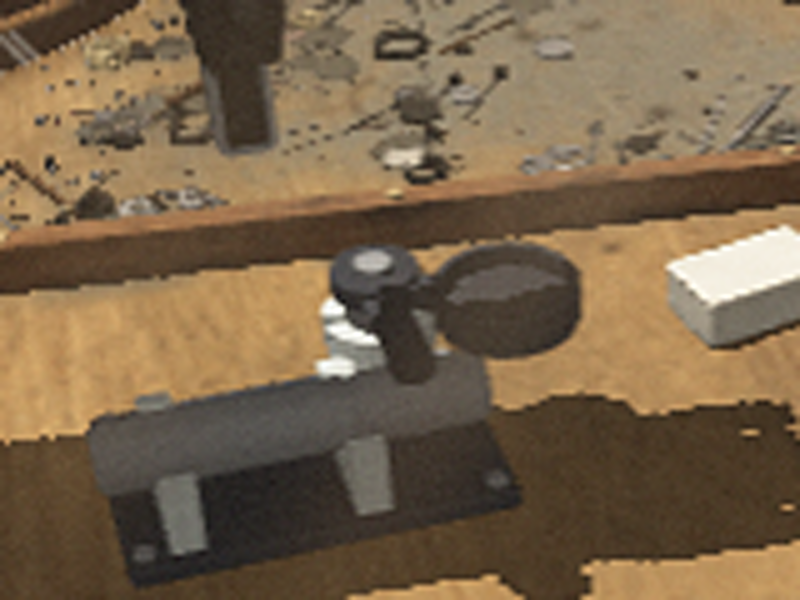

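View pics/wrist15.png

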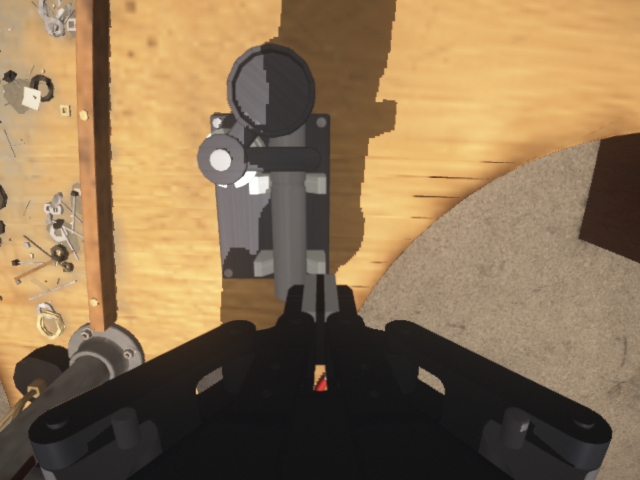

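```bash
python3 -c "
from h import *
print(r.hand_in())"
```

```text
the job is handed in; nothing more can be done
None
```

The mandrel is lying in both V notches and the keeper is locked across it. I handed the job in at about 17 s on the clock; hand-in reports no verdict.

- **Mandrel:** I chose the largest of the four bars, which measured about 160 mm long, and seated and released it in the cradle before touching the keeper. Its ends appeared within about 2 pixels of where a centred bar should be in the wrist picture taken after I let go.
- **Keeper:** I pressed the cup to its stop at about 18–21 N and swept it a quarter turn until the closed fingers slid inside the cup with the keeper against its end stop. I then lifted straight off.
- **Last checks:** The toe tip matches its predicted 90° position at pixel (322,158) in the wrist view. In the side view the hub sprang back to about 8 mm pressed in, estimated from pixel shift, which fits the locking notch. The arm is clear of everything. The magnesia block and salve tin were never touched, and the block stands where it was in the last side picture. I did not measure the tin's position again at the end.

No check failed. One reading differed from expectation: the fingers met the cup floor at a TCP height of about 0.250 m instead of the expected 0.254 m, so I judged the press by force. The gripper also tilted slightly under that load, and I corrected it during the sweep.

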